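# Clamp a loaf tin in the bench holder, to the first slip of the clutch

### The arm

A 7-joint arm with a two-finger parallel gripper is mounted at the origin on the work surface. World frame = base frame: x ahead of the robot, y to its left, z up, the work surface at z = 0. Lengths are in m, angles in rad, forces in N, time in s.
With the tool pointing down it reaches from about 0.4 to 0.875 m from the base axis. Payload 6.5 kg.
Tool frame: the origin (TCP) lies between the finger pads; the fingertips stand tip_reach ahead of it and the grasp point (between the pads) is the TCP (tip_reach is the distance from the TCP to the fingertips, in m); z points along the fingers, y is the line along which they close (so a half turn about z gives the same grasp; the last joint's range is limited). The gripper opens to 85 mm and grips with 20 to 120 N. Pads are 22 mm wide; open, the fingers measure 114 mm over their backs; the gripper's body (76 mm by 85 mm) begins 54 mm behind the grasp point. The pads swing forward as they close: fully open they stand 13 mm farther back than shut.
Start: joints at [-1.35, 0.536, -0.004, 1.538, 0.003, 1.067, -0.071], TCP at [0.184, 0.623, 0.215] pointing down, gripper open.
Joint ranges: [-2.7, 2.7], [-0.37, 2.16], [-1.27, 1.26], [0.24, 2.4], [-1.31, 4.45], [0.19, 1.91], [-2.76, 2.76]. Speed limits (rad/s): [2.39, 2.39, 3.14, 3.14, 3.14, 3.14, 3.14].

### API

Orientations are given as [roll, pitch, yaw] about the fixed x, y, z axes, in that order (R = Rz(yaw) Ry(pitch) Rx(roll)).
In Python, from cell import * gives the robot as it stands.
- The arm moves only by the tool send_rows, never from a script. Its arguments are lists of equal length, an entry for each row: "angular": the turn, a rotation vector about the tool's x, y, z each as a share of 180 degrees, from -1 to 1, a list of three; "translation": the shift along the tool's x, y, z each as a share of 1 m, from -1 to 1, a list of three; "hand": the closure, from 0 (fully open) to 1 (shut). In form: {"angular": [[rx, ry, rz], ...], "translation": [[tx, ty, tz], ...], "hand": [hand, ...]}. A call has 1 to 20 rows; each row is the pose to reach, as a shift and turn from the pose commanded when the call began, along the tool's axes at that moment, turning the shorter way round; what a row does not reach only later rows make up. A row lasts 1/12 s, in which the tool goes at most 41.7 mm and 7.16 degrees, less where a joint would pass 70% of its speed; a pose out of reach is approached as far as the arm can. A call with a number of a shift or a turn outside -1 to 1 is refused whole. A call with a gripper value outside its range is refused whole. The fingers move at their own pace and stop on an object; "force" is the grip in N (left out, the last holds). Time passes only in rows, so rows that repeat a pose let the fingers close. It gives the time, the measured TCP pose, the force, the opening and the grip force at its end, in the units of the state.
- observe(): the state, without advancing time (a new reading comes with each control period).
- capture(name): name is "scene" or "top" or "wrist"; returns (picture, depth): 480x640x3 uint8, red, green, blue; 480x640 float32, m along the optical axis (not along the pixel's ray), 0 where there is no reading.
- camera_params(name): a dict with "camera_matrix" (3x3 intrinsics, pixels), "rvec" (rotation vector, rad) and "tvec" (3), from world to camera coordinates, as OpenCV has them. Camera axes: x right, y down, z forward; pixel columns grow to the right and rows downward; lengths in m; the calibration is good to about 2 mm. A picture is of the moment at which its call begins: read the wrist's pose just before it. camera_params takes no time and is no camera call; for the wrist camera it gives the pose at the moment of the call.
- close_job(): hands the job in; it is judged then, once.
The state is a dict: "time_s": time; "q": joint angles; "dq": joint speeds; "joint_efforts": joint torques, N m; "eef_pos": TCP position; "tool_rot": TCP orientation; "contact_force": force on the tool from outside, world axes, zero at the start; "moment": the same for the moment, N m; "width": opening from 0.0 (shut) to 1.0 (fully open); "finger_force": force on a finger pad.
Only numpy, scipy, OpenCV 4.12 (cv2) and the standard library are available. Lean on these libraries where they do the work, as an engineer would, in place of code of your own. Each camera call takes 0.05 s, during which the arm holds its last target. There are 200 camera calls.

### The job

Lay the small dark loaf tin gently and flat on the bed of the bench holder, between its rails, end fence and spring pad, and let go of it. Then clamp it by turning the orange wing knob clockwise and stop at the first slip of its clutch: the slip pin on top of the knob then clearly stands up and shows green, but never any red. Leave the tin clamped and do not shift the spray can or the sugar shaker.

Things in the scene. Friction and masses are not known exactly. Their poses are not given: they have to be found in the camera images.
- loaf_tin: Empty open-topped small loaf tin of dark steel, 140 mm long (its y), 62 mm wide (its x), 55 mm high, walls 3 mm, about 0.3 kg. Origin at the centre of its underside, z up. The outer width of 62 mm can be gripped from above.
- holder: Bench tin holder fixed to the table: steel bed 130 mm (x) by 330 mm (y from -155 to +175), 12 mm thick; origin at its underside. From -y to +y: end fence, tin space, sprung pad on a jaw, blue gearbox (90 by 70 mm, top 62 mm up) with an orange wing knob at y = +127. White rails beside the tin space: inner faces at x = -35 and +35 mm, 8 mm higher than the bed.
- seat (a point): Middle of the holder's tin space, on the bed (12 mm above the table), axes as the holder's. The tin lies along y here, either way round, underside at this height; it has 4 mm to spare each side, 3 mm or more each end. Fence face 73 to 82 mm to -y (set by hand; fence top 42 mm above the bed), pad face 73 mm to +y with the jaw open, as at the start.
- knob_grip (a point): Grip point of the orange wing knob, on its upright axis, 104 mm above the table; turns with it. The wing is a bar 42 mm long (point x) and 14 mm thick (point y), from 14 mm above to 18 mm below this point; under it a disc of 42 mm diameter, then a neck; the gearbox top is 42 mm below this point. The wing lies along the holder's x at the start. May be turned in several grasps.
- pad: Black rubber pad (55 by 6 by 26 mm, origin at its centre) sprung by 10 N/mm on the jaw. The knob, turned clockwise seen from above, drives the jaw to -y, 8 mm per rad, against a drag of 0.22 N m. After 0.75 to 1.9 rad tin and fence stop it; in 0.25 rad more the torque climbs to 0.38 N m and stays: the clutch slips, the jaw stands. The drag holds the jaw; turning back loosens it.
- slip_pin (a joint): How far the slip pin stands out of the top of the wing knob, in m: a round pin, 8 mm in diameter, in the middle of the wing, flush (0) at the start. It rises 8 mm for each rad that the clutch slips and does not sink again. Its first 5 mm are green; red shows beyond.
- spray_can: Orange and yellow spray can, 60 mm diameter, 170 mm high, standing; origin at the centre of its foot. Leave it alone.
- shaker: Aluminium sugar shaker, 72 mm diameter, 106 mm high, standing; origin at the centre of its foot. Leave it alone.

How it is judged:
On the way, in this order (a step that is already met when the one before it is completed fails the run):
1. the tin lies flat on the bed between the rails, fence and pad, let go, not yet clamped to slip (z of loaf_tin in the frame of seat between -0.003 and 0.003 m and x of loaf_tin in the frame of seat between -0.006 and 0.006 m and y of loaf_tin in the frame of seat between -0.015 and 0.008 m and angle between loaf_tin's own z axis and vertical below 0.06 rad and contact force between the fingers and loaf_tin below 0.2 N), for 0.2 s.
2. the pad clamps the tin and the clutch has slipped (contact force between pad and loaf_tin above 5 N and value of joint slip_pin above 0.001 m), for 0.2 s.
At the end, for the whole second after the job is handed in: The tin lies flat on the bed (underside within 3 mm of it, tilt under 0.06 rad), between the rails (within 6 mm of the middle line, along it within 0.08 rad), at rest, pressed by the pad with more than 5 N, and the slip pin on the knob stands 1 to 5 mm up, showing green and no red (all of step 2 and z of loaf_tin in the frame of seat between -0.003 and 0.003 m and x of loaf_tin in the frame of seat between -0.006 and 0.006 m and angle between loaf_tin's own z axis and vertical below 0.06 rad and angle between the y axis of loaf_tin and the y axis of holder, either way round below 0.08 rad and value of joint slip_pin below 0.005 m and linear speed of loaf_tin below 0.01 m/s); the robot touches nothing.
It fails at once if the clutch is slipped on into the red: slip pin up by more than 5 mm (value of joint slip_pin above 0.005 m).
It fails at once if the tin is rammed onto or against the holder with more than 35 N (contact force between loaf_tin and holder above 35 N).
It fails at once if the spray can is shifted by more than 20 mm (distance of spray_can from where it was at the start of the episode above 0.02 m).
It fails at once if the shaker is shifted by more than 20 mm (distance of shaker from where it was at the start of the episode above 0.02 m).
It also fails if it takes over 70 s, if anything falls off the work surface, if the arm or the gripper's body presses on something with over 40 N, if the wrist force passes 120 N, or if a joint passes its speed limit or range.

## Working session

There is one attempt and no reset: what is moved stays moved. The work goes in short steps, Python scripts to look and compute and a tool call to move; the robot and the scene stay as the last step left them, time stands still between calls to the robot, and variables do not carry over. Pictures are saved under pics/ and viewed, at most 10 in all, crops included, and the job is handed in when it is done.

Besides the shell and the picture viewer there is one more tool, called after ">>>" by a JSON object that holds its "method" and its "body", one argument or row to a line. send_rows: Moves the arm, as the interface text tells. Its arguments: {"type":"object","properties":{"angular":{"type":"array"},"translation":{"type":"array"},"hand":{"type":"array"},"force":{"type":"number"}},"required":["angular","translation","hand"]}

```bash
mkdir -p pics; ls; python3 - <<'E'
from cell import *
import cv2, numpy as np
s=observe(); print({k:np.round(v,3).tolist() for k,v in s.items()})
for n in ("scene","top"):
    p,d=capture(n); cv2.imwrite(f"pics/{n}0.png",p[:,:,::-1]); np.savez(f"pics/{n}0.npz",p=p,d=d)
    c=camera_params(n); print(n,{k:np.round(v,4).tolist() for k,v in c.items()})
E
```

```text
pics
{'time_s': 0.0, 'q': [-1.35, 0.537, -0.004, 1.539, 0.003, 1.067, -0.071], 'dq': [-0.0, 0.0, 0.001, 0.0, 0.002, 0.0, 0.0], 'joint_efforts': [-0.001, -58.341, 1.048, -25.91, 0.012, 0.01, 0.0], 'eef_pos': [0.184, 0.623, 0.214], 'tool_rot': [-3.14, 0.0, 2.855], 'contact_force': [0.173, 0.576, -0.047], 'moment': [0.006, -0.01, -0.021], 'finger_force': 0.0, 'width': 0.998}
scene {'camera_matrix': [[599.9479, 0.0, 324.7924], [0.0, 599.9479, 234.9485], [0.0, 0.0, 1.0]], 'rvec': [2.1144, 1.3475, -0.4668], 'tvec': [-0.2753, -0.3117, 1.44]}
top {'camera_matrix': [[451.7736, 0.0, 320.6896], [0.0, 451.7736, 238.1722], [0.0, 0.0, 1.0]], 'rvec': [2.1451, -2.1927, 0.0183], 'tvec': [0.0656, 0.5556, 0.8988]}
```

View pics/scene0.png

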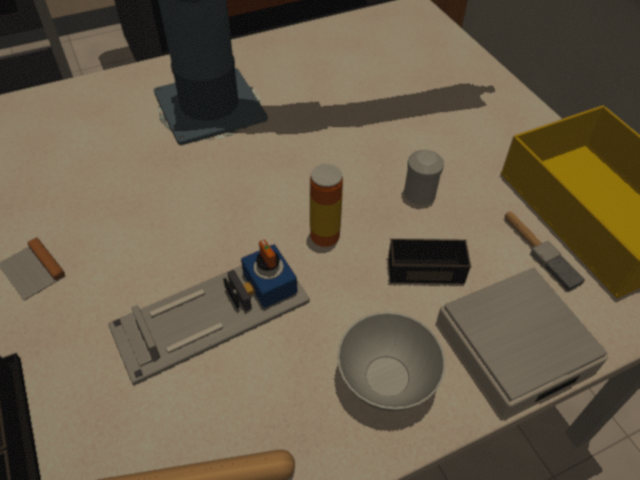

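View pics/top0.png

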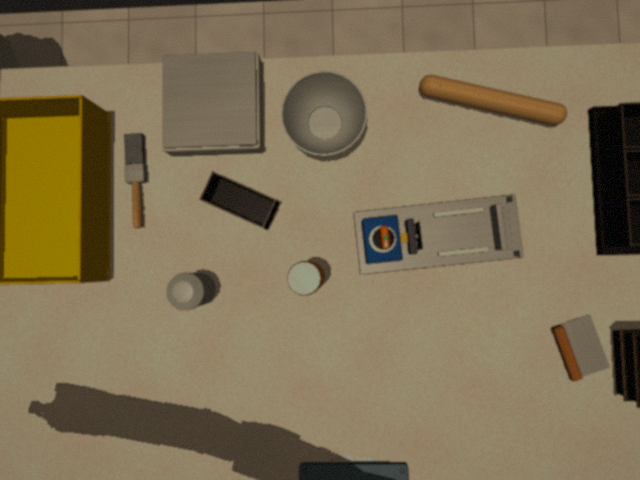

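The top view shows the tin (rim corners about (212,173), (280,200), (268,227), (202,199)). The holder bed corners are about (355,212), (515,195), (522,257), (360,273), and the knob is at (382,238). The spray can (305,278) and shaker (186,291) stand on the robot's side of the tin. The bowl is at (325,115) and the scale at (212,103).

```bash
cat > h.py <<'E'
from cell import *
import cv2, numpy as np
from scipy.spatial.transform import Rotation as Ro
def plane(c,uv,z):
    "pixels -> world points on the plane at height z"
    R=cv2.Rodrigues(np.array(c["rvec"],float))[0]; t=np.array(c["tvec"],float).ravel()
    o=-R.T@t; uv=np.atleast_2d(np.array(uv,float))
    r=np.c_[uv,np.ones(len(uv))]@np.linalg.inv(c["camera_matrix"]).T@R
    return o+r*((z-o[2])/r[:,2])[:,None]
def world(c,d,uv):
    R=cv2.Rodrigues(np.array(c["rvec"],float))[0]; t=np.array(c["tvec"],float).ravel()
    uv=np.atleast_2d(uv); z=d[uv[:,1],uv[:,0]]
    p=(np.c_[uv,np.ones(len(uv))]@np.linalg.inv(c["camera_matrix"]).T)*z[:,None]
    return (p-t)@R
def project(c,P):
    return cv2.projectPoints(np.array(P,float).reshape(-1,3),np.array(c["rvec"],float),np.array(c["tvec"],float),np.array(c["camera_matrix"],float),None)[0][:,0]
def rel(target,yaw):
    "shift (shares of 1 m) and z turn (shares of 180 deg) in tool axes for a tool-down pose with tool yaw; also tool rotvec"
    s=observe(); R=Ro.from_euler('xyz',s["tool_rot"]); T=Ro.from_euler('xyz',[np.pi,0,yaw])
    return np.round(R.inv().apply(np.array(target)-s["eef_pos"]),4), np.round((R.inv()*T).as_rotvec()/np.pi,4)
E
python3 - <<'E'
from h import *
np.set_printoptions(precision=4,suppress=True)
c=camera_params("top"); d=np.load("pics/top0.npz")["d"]
def rect(uv,z):
    P=plane(c,uv,z); m=P.mean(0); (cx,cy),(w,h),a=cv2.minAreaRect((P[:,:2]*1000).astype(np.float32))
    print(P[:,:2].tolist()); print("mean",m,"edges",np.linalg.norm(np.diff(P[[0,1,2,3,0]],axis=0),axis=1), "ang01",np.degrees(np.arctan2(*(P[1]-P[0])[[1,0]])),"ang32",np.degrees(np.arctan2(*(P[2]-P[3])[[1,0]])))
print("tin");rect([(212,173),(280,200),(268,227),(202,199)],.055)
print("holder");rect([(355,212),(515,195),(522,257),(360,273)],.012)
print("knob",plane(c,(382,238),.118))
for n,uv,z in (("can",(305,278),.17),("shaker",(183,291),.106),("bowl",(325,115),.08),("scale",(212,103),.06)):
    print(n,plane(c,uv,z),world(c,d,[uv]))
print(world(c,d,[(450,225),(240,200),(382,238),(320,80)]))
E
```

```text
tin
[[0.6893351698736518, 0.2652722029371002], [0.6316394944771581, 0.13034735754776217], [0.5789591891097343, 0.15480252509279668], [0.6378458336104019, 0.28562893946709944]]
mean [0.6344 0.209  0.055 ] edges [0.1467 0.0581 0.1435 0.0554] ang01 -113.1522022686791 ang32 -114.23311999321099
holder
[[0.6091822845943629, -0.017578587501699612], [0.6352968762525749, -0.3402089611837542], [0.5101599921801762, -0.348190611425704], [0.48469609395440977, -0.02455357803496014]]
mean [ 0.5598 -0.1826  0.012 ] edges [0.3237 0.1254 0.3246 0.1247] ang01 -85.37241033383384 ang32 -85.50121204938526
knob [[ 0.5485 -0.0612  0.118 ]]
can [[0.4809 0.0747 0.17  ]] [[0.4809 0.0747 0.1702]]
shaker [[0.4597 0.3062 0.106 ]] [[0.4597 0.3062 0.1057]]
bowl [[0.7902 0.0376 0.08  ]] [[0.8165 0.0397 0.0023]]
scale [[0.8294 0.263  0.06  ]] [[0.8299 0.2634 0.0587]]
[[ 0.578  -0.2089  0.0102]
 [ 0.642   0.2218  0.0007]
 [ 0.5485 -0.0612  0.1179]
 [ 0.8719  0.0469  0.0504]]
```

```bash
python3 - <<'E'
from h import *
import cell; print([n for n in dir(cell) if n[0]!='_'], getattr(cell,'tip_reach',None))
print(rel([.634,.209,.25],np.radians(66.3)))
s=observe(); c=camera_params("wrist"); R=cv2.Rodrigues(np.array(c["rvec"]))[0]; o=-R.T@np.array(c["tvec"]).ravel()
T=Ro.from_euler('xyz',s["tool_rot"]); print("cam in tool",T.inv().apply(o-s["eef_pos"]),"axis",T.inv().apply(R[2]),c["camera_matrix"])
E
```

```text
['PlanningError', 'camera_params', 'capture', 'close_job', 'observe', 'tip_reach'] 0.019
(array([-0.5489, -0.2697, -0.0354]), array([-3.000e-04,  4.000e-04,  5.404e-01]))
cam in tool [ 0.07355548 -0.00020319 -0.15832217] axis [-2.84655937e-01  9.08011740e-04  9.58629320e-01] [[384.0863936    0.         317.93383605]
 [  0.         384.0863936  241.88047428]
 [  0.           0.           1.        ]]
```

>>> {"method": "send_rows", "body": {
  "angular": [
    [0, 0, 0.54],
    [0, 0, 0.54],
    [0, 0, 0.54],
    [0, 0, 0.54],
    [0, 0, 0.54],
    [0, 0, 0.54],
    [0, 0, 0.54],
    [0, 0, 0.54],
    [0, 0, 0.54],
    [0, 0, 0.54],
    [0, 0, 0.54],
    [0, 0, 0.54],
    [0, 0, 0.54],
    [0, 0, 0.54],
    [0, 0, 0.54],
    [0, 0, 0.54],
    [0, 0, 0.54],
    [0, 0, 0.54]
  ],
  "translation": [
    [-0.549, -0.27, -0.035],
    [-0.549, -0.27, -0.035],
    [-0.549, -0.27, -0.035],
    [-0.549, -0.27, -0.035],
    [-0.549, -0.27, -0.035],
    [-0.549, -0.27, -0.035],
    [-0.549, -0.27, -0.035],
    [-0.549, -0.27, -0.035],
    [-0.549, -0.27, -0.035],
    [-0.549, -0.27, -0.035],
    [-0.549, -0.27, -0.035],
    [-0.549, -0.27, -0.035],
    [-0.549, -0.27, -0.035],
    [-0.549, -0.27, -0.035],
    [-0.549, -0.27, -0.035],
    [-0.549, -0.27, -0.035],
    [-0.549, -0.27, -0.035],
    [-0.549, -0.27, -0.035]
  ],
  "hand": [0, 0, 0, 0, 0, 0, 0, 0, 0, 0, 0, 0, 0, 0, 0, 0, 0, 0]
}}

```text
time_s: 1.6
eef_pos: [0.6333, 0.21, 0.2492]
tool_rot: [-3.14, 0.0, 1.159]
contact_force: [-0.7, 0.3, -0.2]
width: 0.997
finger_force: 0.0
```

```bash
python3 - <<'E'
from h import *
import pickle
s=observe(); c=camera_params("wrist"); p,d=capture("wrist"); pickle.dump((s,c,p,d),open("pics/w1.pkl","wb"))
cv2.imwrite("pics/w1.png",p[:,:,::-1]); print(s["eef_pos"],s["tool_rot"],s["q"],s["contact_force"],s["time_s"])
E
```

```text
[0.63327612 0.21003853 0.2492219 ] [-3.14001044e+00  1.98013581e-04  1.15918350e+00] [-0.70839711  0.57501337  0.49402076  1.47264107 -0.28519032  1.16694659
 -0.58046944] [-0.66368527  0.3064121  -0.17929775] 1.6
```

View pics/w1.png

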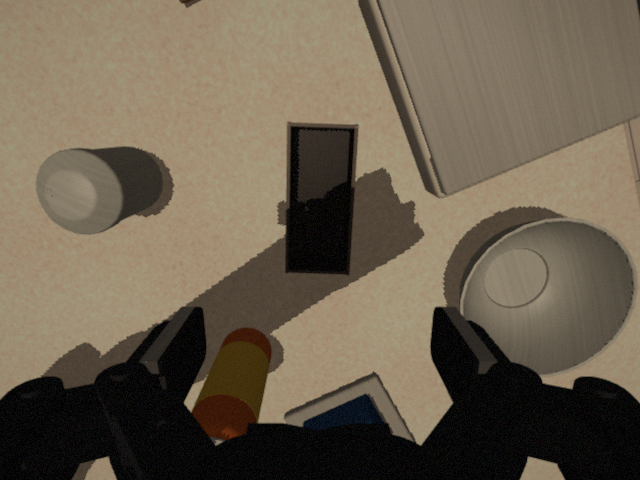

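The tin rim shows at (289,123), (357,125), (349,273), (286,272), between the open fingers. Nothing else is near the finger paths.

```bash
python3 - <<'E'
from h import *
import pickle
s,c,p,d=pickle.load(open("pics/w1.pkl","rb"))
P=plane(c,[(289,123),(357,125),(349,273),(286,272)],.055); print(P[:,:2].round(4))
print(np.linalg.norm(np.diff(P[[0,1,2,3,0]],axis=0),axis=1))
m=P.mean(0); u=(P[0]+P[1]-P[2]-P[3]); a=np.arctan2(u[1],u[0]); print(m,np.degrees(a))
print(rel([m[0],m[1],.075],a), rel([m[0],m[1],.042],a))
E
```

```text
[[0.6392 0.2907]
 [0.6933 0.2653]
 [0.6343 0.1395]
 [0.5781 0.1651]]
[0.05969735 0.13892185 0.06178117 0.13966793]
[0.63622313 0.21516546 0.055     ] 64.45657456540087
(array([0.0053, 0.0016, 0.1743]), array([-0.0005, -0.    ,  0.0113])) (array([0.0053, 0.0016, 0.2073]), array([-0.0005, -0.    ,  0.0113]))
```

>>> {"method": "send_rows", "body": {
  "angular": [
    [0, 0, 0.011],
    [0, 0, 0.011],
    [0, 0, 0.011],
    [0, 0, 0.011],
    [0, 0, 0.011],
    [0, 0, 0.011],
    [0, 0, 0.011],
    [0, 0, 0.011],
    [0, 0, 0.011],
    [0, 0, 0.011],
    [0, 0, 0.011],
    [0, 0, 0.011],
    [0, 0, 0.011],
    [0, 0, 0.011],
    [0, 0, 0.011],
    [0, 0, 0.011]
  ],
  "translation": [
    [0.005, 0.002, 0.04],
    [0.005, 0.002, 0.08],
    [0.005, 0.002, 0.12],
    [0.005, 0.002, 0.15],
    [0.005, 0.002, 0.175],
    [0.005, 0.002, 0.195],
    [0.005, 0.002, 0.207],
    [0.005, 0.002, 0.207],
    [0.005, 0.002, 0.207],
    [0.005, 0.002, 0.207],
    [0.005, 0.002, 0.207],
    [0.005, 0.002, 0.207],
    [0.005, 0.002, 0.207],
    [0.005, 0.002, 0.207],
    [0.005, 0.002, 0.207],
    [0.005, 0.002, 0.207]
  ],
  "hand": [0, 0, 0, 0, 0, 0, 0, 0, 0.5, 0.5, 0.5, 0.5, 0.5, 0.5, 0.5, 0.5],
  "force": 30
}}

```text
time_s: 2.98
eef_pos: [0.638, 0.2129, 0.043]
tool_rot: [3.142, -0.0, 1.124]
contact_force: [-0.5, 1.1, 0.6]
width: 0.504
finger_force: 0.0
```

```bash
python3 - <<'E'
from h import *
import pickle
s=observe(); c=camera_params("wrist"); p,d=capture("wrist"); pickle.dump((s,c,p,d),open("pics/w2.pkl","wb"))
cv2.imwrite("pics/w2.png",p[:,:,::-1]); print(s["width"],s["finger_force"],s["contact_force"],s["time_s"])
E
```

```text
0.5037282196305913 0.0 [-0.52255505  1.12566103  0.55805708] 2.9833
```

View pics/w2.png

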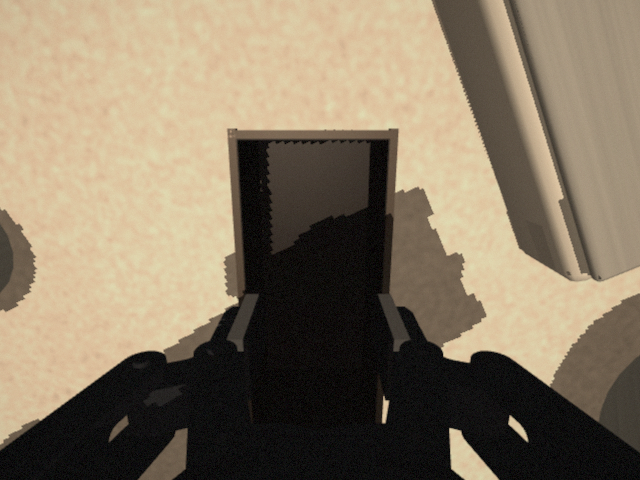

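The tin rim runs from (232,130) to (397,130) and down to about row 295. The grey finger parts at (247,320) and (392,320) seem to lie on or inside the rim lines, so I check them with depth.

```bash
python3 - <<'E'
from h import *
import pickle
np.set_printoptions(precision=4,suppress=True)
s,c,p,d=pickle.load(open("pics/w2.pkl","rb"))
T=Ro.from_euler('xyz',s["tool_rot"])
uv=[(232,132),(397,132),(238,200),(393,200),(250,297),(245,310),(238,335),(232,345),(228,320),(382,297),(395,320),(405,340),(412,325),(320,350),(320,180),(318,135)]
W=world(c,d,uv)
for a,w in zip(uv,W): print(a,d[a[1],a[0]].round(4),w,T.inv().apply(w-s["eef_pos"]))
E
python3 - <<'E'
import cv2
p=cv2.imread("pics/w2.png")[260:440,180:460]; cv2.imwrite("pics/w2c.png",cv2.convertScaleAbs(cv2.resize(p,None,fx=2.8,fy=2.8,interpolation=cv2.INTER_CUBIC),alpha=2,beta=20))
E
```

```text
(232, 132) 0.1412 [0.639  0.2908 0.0545] [ 0.0707 -0.0327 -0.0115]
(397, 132) 0.1427 [0.694  0.2645 0.053 ] [ 0.0707  0.0283 -0.0099]
(238, 200) 0.148 [0.6289 0.2677 0.0549] [ 0.0455 -0.0319 -0.0119]
(393, 200) 0.1482 [0.6828 0.2419 0.0547] [ 0.0455  0.0279 -0.0117]
(250, 297) 0.1455 [0.6184 0.2342 0.0677] [ 0.0107 -0.0268 -0.0247]
(245, 310) 0.1354 [0.6184 0.234  0.0784] [ 0.0106 -0.0267 -0.0354]
(238, 335) 0.1186 [0.6194 0.2338 0.0958] [ 0.0108 -0.0257 -0.0528]
(232, 345) 0.1116 [0.6195 0.2347 0.1029] [ 0.0116 -0.026  -0.0599]
(228, 320) 0.1369 [0.6109 0.2331 0.078 ] [ 0.0065 -0.0331 -0.035 ]
(382, 297) 0.1453 [0.6636 0.2127 0.068 ] [ 0.0109  0.0232 -0.025 ]
(395, 320) 0.1285 [0.6648 0.2117 0.0856] [ 0.0105  0.0248 -0.0425]
(405, 340) 0.117 [0.6653 0.2111 0.0976] [ 0.0102  0.0255 -0.0546]
(412, 325) 0.1329 [0.6693 0.2054 0.0821] [ 0.0068  0.0315 -0.0391]
(320, 350) 0.226 [0.6152 0.165  0.0027] [-0.0531  0.0002  0.0403]
(320, 180) 0.1986 [0.658  0.2547 0.0019] [ 0.0464 -0.      0.0411]
(318, 135) 0.141 [0.6671 0.2762 0.055 ] [ 0.0697 -0.0011 -0.012 ]
```

View pics/w2c.png

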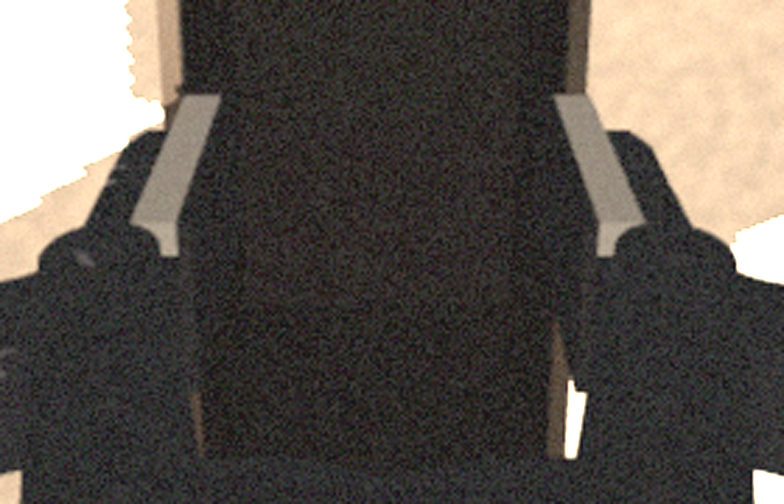

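The crop shows the pad edges at (180-220,95-220) and (555-640,95-220) ending above the rim. The hand seems to sit higher than I assumed, so I check where the fingertips are in the tool frame using the open view.

```bash
python3 - <<'E'
from h import *
import pickle
np.set_printoptions(precision=4,suppress=True)
for f in ("w1","w2"):
    s,c,p,d=pickle.load(open(f"pics/{f}.pkl","rb")); T=Ro.from_euler('xyz',s["tool_rot"])
    v,u=np.mgrid[240:480:1,0:640:1]; uv=np.c_[u.ravel(),v.ravel()]; uv=uv[d[uv[:,1],uv[:,0]]>0]
    L=T.inv().apply(world(c,d,uv)-s["eef_pos"])
    for sg in (-1,1):
        m=(L[:,2]<-.014)&(sg*L[:,1]>.005)&(abs(L[:,0])<.02)&(abs(L[:,1])<.07)
        Q=L[m]; q=uv[m]; i=np.argsort(-Q[:,2])[:400:50]; print(f,sg,m.sum(),"y range",np.percentile(sg*Q[:,1],[1,50,99])); print(np.c_[q[i],Q[i]])
print(project(c,s["eef_pos"]+T.apply([[0.011,-.027,.0],[.011,-.027,.019],[.011,-.027,-.025],[0,0,0]])))
E
```

```text
w1 -1 27233 y range [0.006  0.0441 0.0691]
[[204.     327.      -0.0002  -0.0442  -0.0279]
 [205.     349.      -0.0082  -0.0438  -0.0303]
 [202.     334.      -0.0012  -0.044   -0.0314]
 [203.     355.      -0.0096  -0.0441  -0.0322]
 [198.     311.       0.009   -0.0442  -0.033 ]
 [202.     347.      -0.0052  -0.0437  -0.0338]
 [194.     308.       0.0109  -0.0449  -0.0345]
 [198.     320.       0.0065  -0.0437  -0.0352]]
w1 1 27379 y range [0.006  0.0423 0.0685]
[[430.     342.      -0.0064   0.0419  -0.0282]
 [433.     315.       0.0061   0.0414  -0.0303]
 [434.     315.       0.0067   0.0413  -0.0315]
 [434.     327.       0.0022   0.0415  -0.0323]
 [432.     357.      -0.0098   0.0416  -0.033 ]
 [434.     338.      -0.0013   0.0413  -0.0339]
 [436.     326.       0.0039   0.0414  -0.0345]
 [435.     342.      -0.0023   0.0414  -0.0351]]
w2 -1 29258 y range [0.0061 0.0402 0.0609]
[[264.     298.       0.0063  -0.0228  -0.0161]
 [264.     327.      -0.0043  -0.0226  -0.0206]
 [261.     295.       0.0105  -0.0229  -0.0225]
 [262.     309.       0.0051  -0.0226  -0.0236]
 [239.     306.       0.0069  -0.0312  -0.0247]
 [230.     307.       0.007   -0.0344  -0.0257]
 [249.     299.       0.0108  -0.0268  -0.0266]
 [248.     300.       0.0109  -0.027   -0.0278]]
w2 1 28779 y range [0.006  0.0393 0.0589]
[[370.     320.      -0.0032   0.0203  -0.0168]
 [371.     327.      -0.0044   0.0203  -0.0203]
 [371.     335.      -0.0068   0.0201  -0.0224]
 [372.     330.      -0.0038   0.0202  -0.0237]
 [391.     296.       0.0112   0.0266  -0.0247]
 [372.     341.      -0.0075   0.0201  -0.0257]
 [406.     309.       0.0067   0.0322  -0.0266]
 [374.     323.       0.0013   0.0202  -0.0276]]
[[258.9994 272.6906]
 [264.7361 258.6319]
 [249.2577 296.5639]
 [320.2394 295.7003]]
```

>>> {"method": "send_rows", "body": {
  "angular": [
    [0, 0, 0],
    [0, 0, 0],
    [0, 0, 0],
    [0, 0, 0],
    [0, 0, 0],
    [0, 0, 0],
    [0, 0, 0],
    [0, 0, 0],
    [0, 0, 0],
    [0, 0, 0],
    [0, 0, 0],
    [0, 0, 0],
    [0, 0, 0],
    [0, 0, 0],
    [0, 0, 0],
    [0, 0, 0],
    [0, 0, 0],
    [0, 0, 0],
    [0, 0, 0]
  ],
  "translation": [
    [0, -0.001, 0],
    [0, -0.001, 0],
    [0, -0.001, 0],
    [0, -0.001, 0],
    [0, -0.001, 0],
    [0, -0.001, 0],
    [0, -0.001, 0.01],
    [0, -0.001, 0.02],
    [0, -0.001, 0.03],
    [0, -0.001, 0.038],
    [0, -0.001, 0.044],
    [0, -0.001, 0.044],
    [0, -0.001, 0.044],
    [0, -0.001, 0.044],
    [0, -0.001, 0.044],
    [0, -0.001, 0.044],
    [0, -0.001, 0.044],
    [0, -0.001, 0.044],
    [0, -0.001, 0.044]
  ],
  "hand": [0, 0, 0, 0, 0, 0, 0, 0, 0, 0, 0, 0, 0.5, 0.5, 0.5, 0.5, 0.5, 0.5, 0.5],
  "force": 30
}}

```text
time_s: 4.62
eef_pos: [0.6373, 0.2136, -0.0006]
tool_rot: [3.141, -0.001, 1.124]
contact_force: [-0.4, 0.2, 2.5]
width: 0.721
finger_force: 35.1
```

>>> {"method": "send_rows", "body": {
  "angular": [
    [0, 0, 0],
    [0, 0, 0],
    [0, 0, 0],
    [0, 0, 0],
    [0, 0, 0],
    [0, 0, 0],
    [0, 0, -0.168],
    [0, 0, -0.168],
    [0, 0, -0.168],
    [0, 0, -0.168],
    [0, 0, -0.168],
    [0, 0, -0.168],
    [0, 0, -0.168],
    [0, 0, -0.168],
    [0, 0, -0.168],
    [0, 0, -0.168],
    [0, 0, -0.168],
    [0, 0, -0.168],
    [0, 0, -0.168],
    [0, 0, -0.168]
  ],
  "translation": [
    [0, 0, -0.01],
    [0, 0, -0.035],
    [0, 0, -0.07],
    [0, 0, -0.11],
    [0, 0, -0.15],
    [0, 0, -0.16],
    [-0.341, 0.211, -0.16],
    [-0.341, 0.211, -0.16],
    [-0.341, 0.211, -0.16],
    [-0.341, 0.211, -0.16],
    [-0.341, 0.211, -0.16],
    [-0.341, 0.211, -0.16],
    [-0.341, 0.211, -0.16],
    [-0.341, 0.211, -0.16],
    [-0.341, 0.211, -0.16],
    [-0.341, 0.211, -0.16],
    [-0.341, 0.211, -0.16],
    [-0.341, 0.211, -0.16],
    [-0.341, 0.211, -0.16],
    [-0.341, 0.211, -0.16]
  ],
  "hand": [0.5, 0.5, 0.5, 0.5, 0.5, 0.5, 0.5, 0.5, 0.5, 0.5, 0.5, 0.5, 0.5, 0.5, 0.5, 0.5, 0.5, 0.5, 0.5, 0.5],
  "force": 30
}}

```text
time_s: 6.28
eef_pos: [0.6799, -0.1828, 0.1584]
tool_rot: [-3.141, -0.002, 1.654]
contact_force: [0.1, 1.0, -3.4]
width: 0.726
finger_force: 34.5
```

```bash
python3 - <<'E'
from h import *
import pickle
s=observe(); c=camera_params("wrist"); p,d=capture("wrist"); pickle.dump((s,c,p,d),open("pics/w3.pkl","wb"))
cv2.imwrite("pics/w3.png",cv2.convertScaleAbs(p[:,:,::-1],alpha=1.4)); print(s["eef_pos"],s["tool_rot"],s["width"],s["q"],s["time_s"])
E
```

```text
[ 0.67988969 -0.18281149  0.15838486] [-3.14089994e+00 -1.76808979e-03  1.65403657e+00] 0.726208097641283 [-0.01976777  0.7097508   0.35371246  1.43771184 -0.26609453  1.04254924
  0.47336261] 6.2833
```

View pics/w3.png

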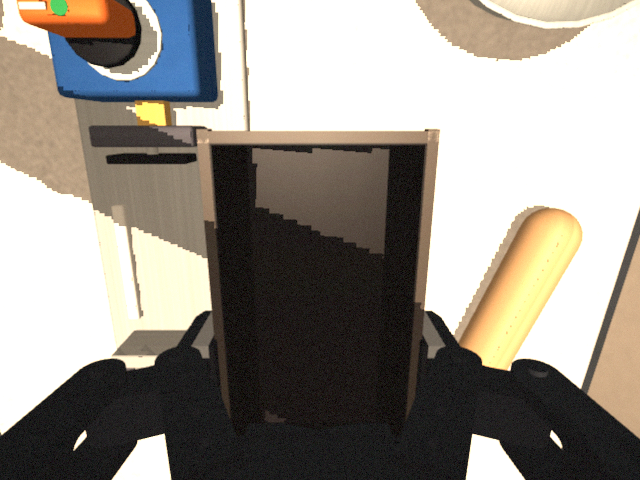

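The held tin hides much of the holder. Visible are the pin at (58,5), the left rail (115-137,205-318), the pad top near (150,158) and the fence near (150,345). I'll shift aside and up for one full view.

>>> {"method": "send_rows", "body": {
  "angular": [
    [0, 0, 0],
    [0, 0, 0],
    [0, 0, 0],
    [0, 0, 0],
    [0, 0, 0],
    [0, 0, 0]
  ],
  "translation": [
    [-0.01, 0.035, -0.035],
    [-0.02, 0.07, -0.07],
    [-0.02, 0.07, -0.07],
    [-0.02, 0.07, -0.07],
    [-0.02, 0.07, -0.07],
    [-0.02, 0.07, -0.07]
  ],
  "hand": [0.5, 0.5, 0.5, 0.5, 0.5, 0.5]
}}

```text
time_s: 6.83
eef_pos: [0.75, -0.1983, 0.2273]
tool_rot: [-3.139, -0.001, 1.652]
contact_force: [-1.3, -0.7, -3.9]
width: 0.717
finger_force: 35.4
```

```bash
python3 - <<'E'
from h import *
import pickle
s=observe(); c=camera_params("wrist"); p,d=capture("wrist"); pickle.dump((s,c,p,d),open("pics/w4.pkl","wb"))
cv2.imwrite("pics/w4c.png",cv2.convertScaleAbs(cv2.resize(p[0:400,0:300,::-1],None,fx=2,fy=2,interpolation=cv2.INTER_CUBIC)[:600],alpha=1.1)); print(s["eef_pos"],s["tool_rot"],s["width"],s["time_s"])
E
```

```text
[ 0.75002057 -0.19832784  0.22734896] [-3.13871239e+00 -1.30823028e-03  1.65248006e+00] 0.716927591875957 6.8333
```

View pics/w4c.png

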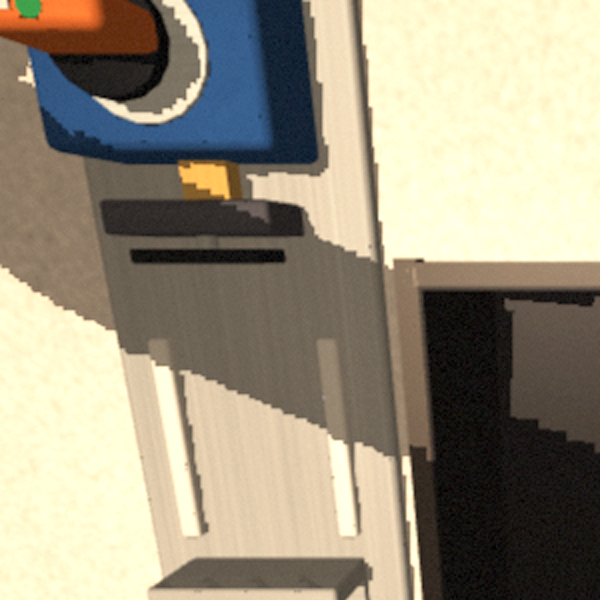

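The crop (2x) shows both rails: left (150-203, 342-535), right (318-357, 342-535). The pad top edge is at (132-285, 250-263), the jaw at (105-300, 200-235) and the fence top at (150-370, 560-590). The pin on the knob is at (28,5).

```bash
python3 - <<'E'
from h import *
import pickle
np.set_printoptions(precision=4,suppress=True)
s,c,p,d=pickle.load(open("pics/w4.pkl","rb"))
P=lambda uv,z: plane(c,np.array(uv)/2,z)[:,:2]
L=P([(149,342),(180,535)],.020); Rr=P([(318,342),(338,535)],.020); Ro_=P([(337,342),(357,535)],.020)
for n,q in (("Louter",L),("Rinner",Rr),("Router",Ro_)): v=q[0]-q[1]; print(n,q.tolist(),np.degrees(np.arctan2(v[1],v[0])),np.linalg.norm(v))
Be=P([(85,158),(163,570)],.012); v=Be[0]-Be[1]; print("bedL",Be.tolist(),np.degrees(np.arctan2(v[1],v[0])))
Br=P([(362,60),(404,540)],.012); v=Br[0]-Br[1]; print("bedR",Br.tolist(),np.degrees(np.arctan2(v[1],v[0])))
a=np.radians(94.6); u=np.array([np.cos(a),np.sin(a)]); e=np.array([u[1],-u[0]]); o=np.array([.5598,-.1826])-.01*u
v_,u_=np.mgrid[0:330,0:200]; uv=np.c_[u_.ravel(),v_.ravel()]; uv=uv[d[uv[:,1],uv[:,0]]>0]
W=world(c,d,uv); H=np.c_[(W[:,:2]-o)@e,(W[:,:2]-o)@u,W[:,2]]
m=abs(H[:,0])<.065
for lo in np.arange(-.16,.06,.01): 
    k=m&(H[:,1]>lo)&(H[:,1]<lo+.01); 
print("rail pts"); k=(H[:,2]>.0175)&(H[:,2]<.024)&(abs(H[:,0])<.05)&(abs(H[:,1])<.06)
for sg in (-1,1):
    q=H[k&(sg*H[:,0]>0)]; print(sg,len(q),np.percentile(q[:,0],[2,50,98]),np.percentile(q[:,1],[1,99]),np.polyfit(q[:,1],q[:,0],1),np.median(q[:,2]))
def at(uv): 
    uv=np.array(uv); w=world(c,d,uv); print(np.c_[uv*2,(w[:,:2]-o)@e,(w[:,:2]-o)@u,w[:,2]])
print("pad/jaw/fence"); at([(75,126),(105,128),(135,129),(75,130),(105,131),(75,110),(100,102),(130,105),(105,117),(85,290),(130,283),(170,283),(170,292),(100,298),(130,305)])
print("bed z",np.median(H[(abs(H[:,0])<.02)&(abs(H[:,1])<.03),2]))
T=Ro.from_euler('xyz',s["tool_rot"])
uv=np.array([(212,134),(205,200),(209,250),(400,150)]); print("tin rim tool", T.inv().apply(world(c,d,uv)-s["eef_pos"]))
E
```

```text
Louter [[0.5168343481375528, -0.1833790116638892], [0.5231954514322416, -0.2799801241974619]] 93.7674405841499 0.09681032268229288
Rinner [[0.59634795944456, -0.1767771521735278], [0.6031473652621748, -0.27328533029794316]] 94.03006857491343 0.09674740494900366
Router [[0.6052816028458614, -0.17603540925048705], [0.6127555663105156, -0.2724807851322001]] 94.43123805613764 0.0967345370528846
bedL [[0.4909450176417774, -0.10390519529537309], [0.5077954220219918, -0.3038612486468993]] 94.81696513473062
bedR [[0.6164732445621365, -0.05376309164297541], [0.6341709364357575, -0.27641695721631737]] 94.54461300592934
rail pts
-1 731 [-0.0448 -0.0397 -0.0352] [-0.0592  0.0136] [-0.0044 -0.0399] 0.018965546013747527
1 730 [0.0351 0.04   0.0445] [-0.0592  0.0145] [-0.015   0.0396] 0.018968659968197035
pad/jaw/fence
[[150.     252.      -0.0186   0.0532   0.0472]
 [210.     256.       0.0059   0.0516   0.0462]
 [270.     258.       0.026    0.0508   0.0346]
 [150.     260.      -0.0201   0.0499   0.0457]
 [210.     262.      -0.013    0.0489   0.0115]
 [150.     220.      -0.0147   0.0659   0.0499]
 [200.     204.       0.0078   0.0721   0.0515]
 [260.     210.       0.0312   0.0699   0.0494]
 [210.     234.       0.0026   0.0607   0.0374]
 [170.     580.      -0.0373  -0.098    0.0447]
 [260.     566.      -0.0025  -0.0982   0.0265]
 [340.     566.       0.0379  -0.098    0.0267]
 [340.     584.       0.0452  -0.0991   0.0464]
 [200.     596.      -0.0183  -0.102    0.0542]
 [260.     610.      -0.0111  -0.1273   0.0167]]
bed z 0.011148662725670257
tin rim tool [[ 0.0711 -0.0288 -0.0541]
 [ 0.0538 -0.0318 -0.0547]
 [ 0.0396 -0.0318 -0.0549]
 [ 0.0656  0.0266 -0.0254]]
```

```bash
python3 - <<'E'
from h import *
import pickle
np.set_printoptions(precision=4,suppress=True)
for f in ("w3","w4"):
    s,c,p,d=pickle.load(open(f"pics/{f}.pkl","rb")); T=Ro.from_euler('xyz',s["tool_rot"])
    v,u=np.mgrid[100:330,150:480]; uv=np.c_[u.ravel(),v.ravel()]; uv=uv[d[uv[:,1],uv[:,0]]>0]
    L=T.inv().apply(world(c,d,uv)-s["eef_pos"])
    k=(abs(L[:,2]+.054)<.004)&(abs(L[:,1])<.04)&(L[:,0]>.016)&(L[:,0]<.08); Q=L[k]
    A=np.c_[Q[:,:2],np.ones(len(Q))]; print(f,len(Q),"plane",np.linalg.lstsq(A,Q[:,2],rcond=None)[0])
    F=Q[abs(Q[:,1])<.025]; print(" front x",np.percentile(F[:,0],[1,50,99]))
    for sg in (-1,1):
        B=Q[(sg*Q[:,1]>.026)&(Q[:,0]<.064)]; print(" side",sg,len(B),np.percentile(B[:,1],[1,50,99]) if len(B) else "",np.polyfit(B[:,0],B[:,1],1) if len(B)>9 else "")
print(s["tool_rot"],rel([.5625,-.2168,.17],np.radians(94.6)),observe()["contact_force"])
E
```

```text
w3 9590 plane [-0.013  -0.0002 -0.0538]
 front x [0.0686 0.0704 0.0719]
 side -1 2753 [-0.0328 -0.0304 -0.029 ] [-0.0009 -0.0305]
 side 1 2750 [0.0265 0.0279 0.0303] [-0.0008  0.0281]
w4 9542 plane [-0.0131  0.0002 -0.0538]
 front x [0.0686 0.0704 0.0719]
 side -1 2724 [-0.0327 -0.0303 -0.0289] [ 0.0007 -0.0305]
 side 1 2744 [0.0265 0.0279 0.0303] [0.     0.0281]
[-3.1387 -0.0013  1.6525] (array([-0.0032, -0.1879,  0.0578]), array([-0.001 , -0.0005,  0.0003])) [-0.3171  0.2062 -3.7244]
```

>>> {"method": "send_rows", "body": {
  "angular": [
    [0, 0, 0],
    [0, 0, 0],
    [0, 0, 0],
    [0, 0, 0],
    [0, 0, 0],
    [0, 0, 0],
    [0, 0, 0],
    [0, 0, 0],
    [0, 0, 0],
    [0, 0, 0],
    [0, 0, 0],
    [0, 0, 0],
    [0, 0, 0],
    [0, 0, 0],
    [0, 0, 0],
    [0, 0, 0]
  ],
  "translation": [
    [-0.005, -0.035, 0],
    [-0.005, -0.075, 0.01],
    [-0.005, -0.115, 0.02],
    [-0.005, -0.15, 0.03],
    [-0.005, -0.175, 0.03],
    [-0.005, -0.187, 0.03],
    [-0.005, -0.187, 0.03],
    [-0.005, -0.187, 0.04],
    [-0.005, -0.187, 0.07],
    [-0.005, -0.187, 0.1],
    [-0.005, -0.187, 0.13],
    [-0.005, -0.187, 0.15],
    [-0.005, -0.187, 0.16],
    [-0.005, -0.187, 0.163],
    [-0.005, -0.187, 0.163],
    [-0.005, -0.187, 0.163]
  ],
  "hand": [0.5, 0.5, 0.5, 0.5, 0.5, 0.5, 0.5, 0.5, 0.5, 0.5, 0.5, 0.5, 0.5, 0.5, 0.5, 0.5]
}}

```text
time_s: 8.22
eef_pos: [0.5665, -0.22, 0.0669]
tool_rot: [3.14, 0.001, 1.652]
contact_force: [-0.3, -0.5, -3.0]
width: 0.72
finger_force: 35.8
```

```bash
python3 - <<'E'
from h import *
import pickle
np.set_printoptions(precision=4,suppress=True)
s=observe(); c=camera_params("wrist"); p,d=capture("wrist"); pickle.dump((s,c,p,d),open("pics/w5.pkl","wb"))
print(s["eef_pos"],s["tool_rot"],s["contact_force"],s["time_s"])
print(rel([.5638,-.2182,.03],np.radians(94.6)))
a=np.radians(94.6); u=np.array([np.cos(a),np.sin(a)]); e=np.array([u[1],-u[0]]); o=np.array([.5598,-.1826])-.01*u
v,uu=np.mgrid[0:330,100:540]; uv=np.c_[uu.ravel(),v.ravel()]; uv=uv[d[uv[:,1],uv[:,0]]>0]
W=world(c,d,uv); H=np.c_[(W[:,:2]-o)@e,(W[:,:2]-o)@u,W[:,2]]
k=(abs(H[:,0])<.025)&(H[:,1]>.02)&(H[:,1]<.09)&(H[:,2]>.03)
for lo in np.arange(.036,.085,.002):
    q=H[k&(H[:,1]>=lo)&(H[:,1]<lo+.002)]; print(round(lo,3),len(q),np.percentile(q[:,2],[5,50,95]) if len(q) else "")
for sg in (-1,1):
    q=H[(sg*H[:,0]>.033)&(sg*H[:,0]<.05)&(abs(H[:,2]-.0195)<.003)&(H[:,1]<.02)]; print("rail",sg,len(q),np.percentile(q[:,0],[2,50,98]) if len(q) else "")
cv2.imwrite("pics/w5.png",cv2.convertScaleAbs(p[:,:,::-1],alpha=1.4))
E
```

```text
[ 0.5665 -0.22    0.0669] [3.1397 0.0008 1.6518] [-0.2963 -0.5202 -3.0219] 8.2167
(array([ 0.0022, -0.0028,  0.0373]), array([0.0008, 0.0004, 0.0002]))
0.036 634 [0.0687 0.0697 0.0708]
0.038 252 [0.0685 0.0698 0.0709]
0.04 955 [0.1208 0.1218 0.1229]
0.042 1535 [0.1208 0.1218 0.1229]
0.044 383 [0.1173 0.1203 0.1225]
0.046 0 
0.048 336 [0.0453 0.0468 0.048 ]
0.05 495 [0.0461 0.0473 0.0484]
0.052 531 [0.0461 0.0472 0.0484]
0.054 356 [0.0455 0.047  0.0481]
0.056 75 [0.0353 0.0375 0.0388]
0.058 78 [0.0354 0.0375 0.039 ]
0.06 876 [0.0322 0.0482 0.0506]
0.062 607 [0.049  0.0503 0.0514]
0.064 592 [0.0491 0.0503 0.0514]
0.066 606 [0.0491 0.0503 0.0514]
0.068 617 [0.0492 0.0503 0.0514]
0.07 642 [0.0492 0.0504 0.0514]
0.072 590 [0.049  0.05   0.0513]
0.074 85 [0.0475 0.0492 0.0498]
0.076 36 [0.0301 0.0307 0.0318]
0.078 141 [0.0301 0.0306 0.0316]
0.08 138 [0.0301 0.0306 0.0317]
0.082 153 [0.0301 0.0307 0.0317]
0.084 132 [0.0301 0.0307 0.0315]
rail -1 0 
rail 1 0
```

View pics/w5.png

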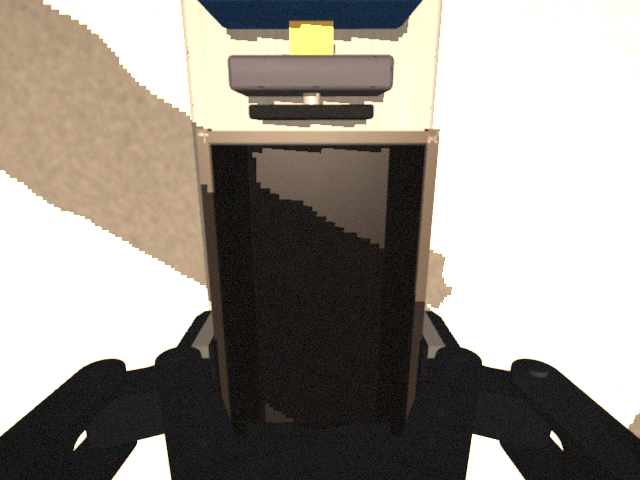

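The pad (249-373, row 112) and jaw (229-392, row 75) lie just ahead of the tin's front rim (205-433, row 135). I check the lateral offset against the pad and bed edges.

```bash
python3 - <<'E'
from h import *
import pickle
np.set_printoptions(precision=4,suppress=True)
s,c,p,d=pickle.load(open("pics/w5.pkl","rb")); T=Ro.from_euler('xyz',s["tool_rot"])
t=lambda uv,z: print(T.inv().apply(plane(c,uv,z)-s["eef_pos"]))
t([(249,112),(373,112)],.047); t([(229,75),(392,75)],.0503); t([(190,60),(437,60)],.012); t([(199,135),(437,135)],.122)
E
```

```text
[[ 0.0794 -0.0314  0.0197]
 [ 0.0794  0.0231  0.0198]]
[[ 0.094  -0.0385  0.0164]
 [ 0.0941  0.0301  0.0165]]
[[ 0.1057 -0.066   0.0546]
 [ 0.1058  0.0594  0.0549]]
[[ 0.0709 -0.0318 -0.0553]
 [ 0.071   0.0297 -0.0551]]
```

>>> {"method": "send_rows", "body": {
  "angular": [
    [0, 0, 0],
    [0, 0, 0],
    [0, 0, 0],
    [0, 0, 0],
    [0, 0, 0],
    [0, 0, 0],
    [0, 0, 0],
    [0, 0, 0],
    [0, 0, 0],
    [0, 0, 0]
  ],
  "translation": [
    [0.001, -0.003, 0],
    [0.001, -0.003, 0],
    [0.001, -0.003, 0],
    [0.001, -0.003, 0.01],
    [0.001, -0.003, 0.02],
    [0.001, -0.003, 0.03],
    [0.001, -0.003, 0.04],
    [0.001, -0.003, 0.046],
    [0.001, -0.003, 0.05],
    [0.001, -0.003, 0.05]
  ],
  "hand": [0.5, 0.5, 0.5, 0.5, 0.5, 0.5, 0.5, 0.5, 0.5, 0.5]
}}

```text
time_s: 9.1
eef_pos: [0.5614, -0.2187, 0.0146]
tool_rot: [-3.14, -0.001, 1.652]
contact_force: [0.0, -0.4, -3.1]
width: 0.722
finger_force: 36.0
```

```bash
python3 - <<'E'
from h import *
import pickle
np.set_printoptions(precision=4,suppress=True)
s=observe(); c=camera_params("wrist"); p,d=capture("wrist"); pickle.dump((s,c,p,d),open("pics/w6.pkl","wb"))
T=Ro.from_euler('xyz',s["tool_rot"]); print(s["eef_pos"],s["contact_force"])
v,u=np.mgrid[0:140,100:540]; uv=np.c_[u.ravel(),v.ravel()]; uv=uv[d[uv[:,1],uv[:,0]]>0]
W=world(c,d,uv); L=T.inv().apply(W-s["eef_pos"])
for n,k in (("pad",(abs(W[:,2]-.047)<.0025)&(L[:,0]>.07)&(L[:,0]<.0815)&(abs(L[:,1])<.05)),("jaw",(abs(W[:,2]-.0503)<.002)&(L[:,0]>.084)&(L[:,0]<.1)&(abs(L[:,1])<.06)),("rim",(abs(L[:,2]+.0545)<.002)&(abs(L[:,0]-.07)<.004))):
    print(n,k.sum(),np.percentile(L[k][:,1],[1,99]),np.percentile(L[k][:,0],[2,98]))
E
```

```text
[ 0.5614 -0.2187  0.0146] [ 0.0108 -0.4208 -3.122 ]
pad 3544 [-0.0261  0.0274] [0.0754 0.081 ]
jaw 11758 [-0.0331  0.0343] [0.087  0.0997]
rim 2311 [-0.0322  0.0297] [0.0699 0.0722]
```

>>> {"method": "send_rows", "body": {
  "angular": [
    [0, 0, 0],
    [0, 0, 0],
    [0, 0, 0],
    [0, 0, 0],
    [0, 0, 0],
    [0, 0, 0]
  ],
  "translation": [
    [0, 0.0015, 0],
    [0, 0.0015, 0.0005],
    [0, 0.0015, 0.001],
    [0, 0.0015, 0.0015],
    [0, 0.0015, 0.002],
    [0, 0.0015, 0.002]
  ],
  "hand": [0.5, 0.5, 0.5, 0.5, 0.5, 0.5]
}}

```text
time_s: 9.65
eef_pos: [0.5637, -0.2188, 0.0139]
tool_rot: [-3.142, -0.0, 1.652]
contact_force: [0.4, -0.2, -2.8]
width: 0.723
finger_force: 36.0
```

>>> {"method": "send_rows", "body": {
  "angular": [
    [0, 0, 0],
    [0, 0, 0],
    [0, 0, 0],
    [0, 0, 0],
    [0, 0, 0]
  ],
  "translation": [
    [0, 0, 0.0005],
    [0, 0, 0.001],
    [0, 0, 0.0015],
    [0, 0, 0.0015],
    [0, 0, 0.0015]
  ],
  "hand": [0.5, 0.5, 0.5, 0.5, 0.5]
}}

```text
time_s: 10.07
eef_pos: [0.5637, -0.2188, 0.0123]
tool_rot: [-3.142, -0.0, 1.652]
contact_force: [0.1, -0.2, -3.4]
width: 0.721
finger_force: 36.0
```

>>> {"method": "send_rows", "body": {
  "angular": [
    [0, 0, 0],
    [0, 0, 0],
    [0, 0, 0],
    [0, 0, 0]
  ],
  "translation": [
    [0, 0, 0.0005],
    [0, 0, 0.001],
    [0, 0, 0.001],
    [0, 0, 0.001]
  ],
  "hand": [0.5, 0.5, 0.5, 0.5]
}}

```text
time_s: 10.4
eef_pos: [0.5637, -0.2188, 0.0114]
tool_rot: [-3.142, -0.0, 1.652]
contact_force: [-0.6, 0.1, -3.4]
width: 0.722
finger_force: 35.9
```

>>> {"method": "send_rows", "body": {
  "angular": [
    [0, 0, 0],
    [0, 0, 0],
    [0, 0, 0],
    [0, 0, 0]
  ],
  "translation": [
    [0, 0, 0.0005],
    [0, 0, 0.001],
    [0, 0, 0.001],
    [0, 0, 0.001]
  ],
  "hand": [0.5, 0.5, 0.5, 0.5]
}}

```text
time_s: 10.73
eef_pos: [0.5637, -0.2188, 0.0113]
tool_rot: [3.142, -0.0, 1.652]
contact_force: [-2.5, 1.9, 7.0]
width: 0.722
finger_force: 37.1
```

>>> {"method": "send_rows", "body": {
  "angular": [
    [0, 0, 0],
    [0, 0, 0],
    [0, 0, 0],
    [0, 0, 0],
    [0, 0, 0],
    [0, 0, 0],
    [0, 0, 0],
    [0, 0, 0],
    [0, 0, 0],
    [0, 0, 0],
    [0, 0, 0],
    [0, 0, 0]
  ],
  "translation": [
    [0, 0, -0.0005],
    [0, 0, -0.0005],
    [0, 0, -0.0005],
    [0, 0, -0.0005],
    [0, 0, -0.0005],
    [0, 0, -0.01],
    [0, 0, -0.03],
    [0, 0, -0.07],
    [0, 0, -0.11],
    [0, 0, -0.14],
    [0, 0, -0.15],
    [0, 0, -0.15]
  ],
  "hand": [0, 0, 0, 0, 0, 0, 0, 0, 0, 0, 0, 0]
}}

```text
time_s: 11.73
eef_pos: [0.5658, -0.2197, 0.1642]
tool_rot: [3.135, 0.002, 1.651]
contact_force: [0.5, 0.4, -0.5]
width: 1.006
finger_force: 0.0
```

```bash
python3 - <<'E'
from h import *
import pickle
np.set_printoptions(precision=4,suppress=True)
s=observe(); c=camera_params("wrist"); p,d=capture("wrist"); pickle.dump((s,c,p,d),open("pics/w7.pkl","wb"))
print(s["eef_pos"],s["tool_rot"],s["time_s"],s["q"])
a=np.radians(94.6); u=np.array([np.cos(a),np.sin(a)]); e=np.array([u[1],-u[0]]); o=np.array([.5598,-.1826])-.01*u
v,uu=np.mgrid[0:480,0:640]; uv=np.c_[uu.ravel(),v.ravel()]; uv=uv[d[uv[:,1],uv[:,0]]>0]
W=world(c,d,uv); H=np.c_[(W[:,:2]-o)@e,(W[:,:2]-o)@u,W[:,2]]
k=(abs(H[:,2]-.0665)<.003)&(abs(H[:,0])<.05)&(H[:,1]>-.11)&(H[:,1]<.06); Q=H[k]
print("rim",len(Q),np.percentile(Q[:,0],[1,99]),np.percentile(Q[:,1],[1,99]),np.linalg.lstsq(np.c_[Q[:,:2],np.ones(len(Q))],Q[:,2],rcond=None)[0])
for sg in (-1,1):
    B=Q[(sg*Q[:,0]>.026)&(abs(Q[:,1]+.03)<.05)]; print(sg,np.polyfit(B[:,1],B[:,0],1))
k=(H[:,2]>.1155)&(H[:,2]<.1205)&(abs(H[:,0])<.04)&(abs(H[:,1]-.127)<.04); Q=H[k]; print("wing",len(Q),np.percentile(Q,[1,50,99],axis=0),cv2.minAreaRect((Q[:,:2]*1000).astype(np.float32)) if len(Q)>5 else "")
cv2.imwrite("pics/w7.png",cv2.convertScaleAbs(p[:,:,::-1],alpha=1.4))
E
```

```text
[ 0.5658 -0.2197  0.1642] [3.1355 0.0021 1.6513] 11.7333 [ 0.0246  0.5383  0.3756  1.7257 -0.2401  0.9164  0.5783]
rim 3184 [-0.0317  0.031 ] [-0.0948  0.0456] [0.0007 0.0016 0.0662]
-1 [-0.001 -0.03 ]
1 [-0.0011  0.0293]Traceback (most recent call last):
  File "<stdin>", line 13, in <module>
    return _quantile_unchecked(
        a, q, axis, out, overwrite_input, method, keepdims, weights)
    return _ureduce(a,
                    func=_quantile_ureduce_func,
    ...<5 lines>...
                    overwrite_input=overwrite_input,
                    method=method)
    r = func(a, **kwargs)
    result = _quantile(arr,
                       quantiles=q,
    ...<2 lines>...
                       out=out,
                       weights=wgt)
    slices_having_nans = np.isnan(arr[-1, ...])
                                  ~~~^^^^^^^^^
IndexError: index -1 is out of bounds for axis 0 with size 0
```

```bash
python3 - <<'E'
from h import *
import pickle
for f,uv in (("w3",(58,6)),("w4",(14,2.5))):
    s,c,p,d=pickle.load(open(f"pics/{f}.pkl","rb")); print(plane(c,uv,.118))
print(rel([.550,-.065,.16],np.radians(184.6)))
E
```

```text
[[ 0.5498512  -0.06709802  0.118     ]]
[[ 0.55028771 -0.06747463  0.118     ]]
(array([ 0.1546, -0.0019,  0.0016]), array([ 0.0005,  0.0008, -0.4998]))
```

>>> {"method": "send_rows", "body": {
  "angular": [
    [0, 0, -0.5],
    [0, 0, -0.5],
    [0, 0, -0.5],
    [0, 0, -0.5],
    [0, 0, -0.5],
    [0, 0, -0.5],
    [0, 0, -0.5],
    [0, 0, -0.5],
    [0, 0, -0.5],
    [0, 0, -0.5],
    [0, 0, -0.5],
    [0, 0, -0.5],
    [0, 0, -0.5],
    [0, 0, -0.5],
    [0, 0, -0.5],
    [0, 0, -0.5]
  ],
  "translation": [
    [0.153, -0.002, 0],
    [0.153, -0.002, 0],
    [0.153, -0.002, 0],
    [0.153, -0.002, 0],
    [0.153, -0.002, 0],
    [0.153, -0.002, 0],
    [0.153, -0.002, 0],
    [0.153, -0.002, 0],
    [0.153, -0.002, 0],
    [0.153, -0.002, 0],
    [0.153, -0.002, 0],
    [0.153, -0.002, 0],
    [0.153, -0.002, 0],
    [0.153, -0.002, 0],
    [0.153, -0.002, 0],
    [0.153, -0.002, 0]
  ],
  "hand": [0, 0, 0, 0, 0, 0, 0, 0, 0, 0, 0, 0, 0, 0, 0, 0]
}}

```text
time_s: 13.12
eef_pos: [0.5486, -0.0663, 0.1594]
tool_rot: [3.141, -0.002, -3.063]
contact_force: [-0.3, -0.8, -0.8]
width: 1.002
finger_force: 0.0
```

```bash
python3 - <<'E'
from h import *
import pickle
np.set_printoptions(precision=4,suppress=True)
s=observe(); c=camera_params("wrist"); p,d=capture("wrist"); pickle.dump((s,c,p,d),open("pics/w8.pkl","wb"))
print(s["eef_pos"],s["tool_rot"],s["time_s"],s["q"])
T=Ro.from_euler('xyz',s["tool_rot"])
v,u=np.mgrid[0:480,0:640]; uv=np.c_[u.ravel(),v.ravel()]; uv=uv[d[uv[:,1],uv[:,0]]>0]
W=world(c,d,uv); L=T.inv().apply(W-s["eef_pos"])
k=(abs(W[:,2]-.1175)<.003)&(abs(L[:,0])<.04)&(abs(L[:,1])<.03); Q=L[k]; print("wing tool",len(Q),np.percentile(Q,[1,50,99],axis=0),cv2.minAreaRect((Q[:,:2]*1000).astype(np.float32)))
cv2.imwrite("pics/w8.png",cv2.convertScaleAbs(p[:,:,::-1],alpha=1.2))
E
```

```text
[ 0.5486 -0.0663  0.1594] [ 3.1412 -0.0019 -3.063 ] 13.1167 [ 0.0476  0.4414 -0.0111  1.8467  0.006   0.8555  1.683 ]
wing tool 1536 [[-0.0201 -0.0068  0.0407]
 [ 0.0007 -0.0007  0.0424]
 [ 0.0192  0.0059  0.0448]] ((-0.454010009765625, -0.602299690246582), (13.315680503845215, 40.86030197143555), 89.52586364746094)
```

View pics/w8.png

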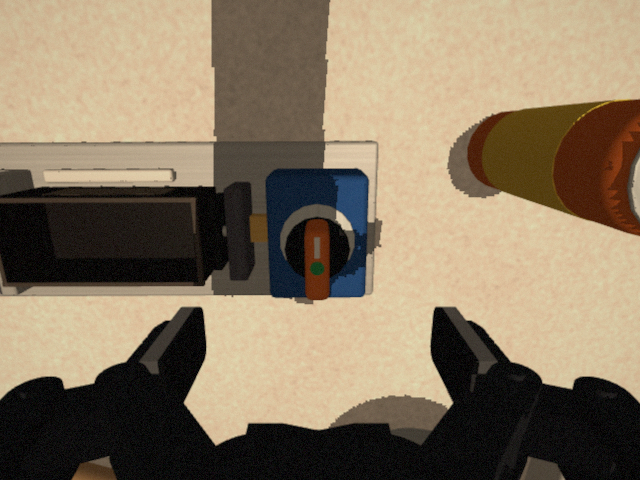

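The view shows the wing knob centred between the open fingers, with its pin at (317,268) flush green. The tin is seated left of the jaw, and the can is clear on the right.

>>> {"method": "send_rows", "body": {
  "angular": [
    [0, 0, 0],
    [0, 0, 0],
    [0, 0, 0],
    [0, 0, 0],
    [0, 0, 0],
    [0, 0, 0],
    [0, 0, 0],
    [0, 0, 0],
    [0, 0, 0],
    [0, 0, 0],
    [0, 0, 0],
    [0, 0, 0],
    [0, 0, 0],
    [0, 0, 0],
    [0, 0, 0],
    [0, 0, 0]
  ],
  "translation": [
    [-0.0005, -0.0005, 0.02],
    [-0.0005, -0.0005, 0.045],
    [-0.0005, -0.0005, 0.065],
    [-0.0005, -0.0005, 0.078],
    [-0.0005, -0.0005, 0.083],
    [-0.0005, -0.0005, 0.083],
    [-0.0005, -0.0005, 0.083],
    [-0.0005, -0.0005, 0.083],
    [-0.0005, -0.0005, 0.083],
    [-0.0005, -0.0005, 0.083],
    [-0.0005, -0.0005, 0.083],
    [-0.0005, -0.0005, 0.083],
    [-0.0005, -0.0005, 0.083],
    [-0.0005, -0.0005, 0.083],
    [-0.0005, -0.0005, 0.083],
    [-0.0005, -0.0005, 0.083]
  ],
  "hand": [0, 0, 0, 0, 0, 0, 1, 1, 1, 1, 1, 1, 1, 1, 1, 1],
  "force": 50
}}

```text
time_s: 14.5
eef_pos: [0.5502, -0.0669, 0.0779]
tool_rot: [-3.142, 0.001, -3.061]
contact_force: [-0.6, -0.5, 4.5]
width: 0.154
finger_force: 51.8
```

```bash
cat > pin.py <<'E'
from h import *
np.set_printoptions(precision=4,suppress=True)
s=observe(); c=camera_params("wrist"); p,d=capture("wrist"); T=Ro.from_euler('xyz',s["tool_rot"])
print("yaw",np.degrees(s["tool_rot"][2]),"pos",s["eef_pos"],"F",s["contact_force"],"M",s["moment"],"w",s["width"],"ff",s["finger_force"],"q7",s["q"][6],"t",s["time_s"])
h=cv2.cvtColor(p,cv2.COLOR_RGB2HSV).astype(int); v,u=np.mgrid[0:480,0:640]
box=(abs(u-318)<35)&(v>290)&(v<420)&(d>0)
for n,m in (("green",(h[...,0]>40)&(h[...,0]<90)&(h[...,1]>100)&(h[...,2]>30)),("orange",(h[...,0]<16)&(h[...,1]>120)&(h[...,2]>60))):
    m=m&box; 
    if m.sum():
        W=world(c,d,np.c_[u[m],v[m]]); L=T.inv().apply(W-s["eef_pos"]); print(n,m.sum(),"px",u[m].mean(),v[m].min(),v[m].max(),"z",np.percentile(W[:,2],[2,50,98]),"tool x,y",np.median(L,0)[:2])
import sys; cv2.imwrite(f"pics/{sys.argv[1]}.png",p[:,:,::-1])
E
python3 pin.py k0
```

```text
yaw -175.36310475801247 pos [ 0.5502 -0.0669  0.0779] F [-0.589  -0.504   4.5381] M [0.0544 0.3147 0.1058] w 0.1544346449990907 ff 51.75909698009491 q7 1.6821720729757437 t 14.5
green 332 px 318.04819277108436 336 354 z [0.1164 0.1175 0.1185] tool x,y [0.0005 0.0004]
orange 2982 px 317.89369550637156 291 390 z [0.1141 0.1168 0.1182] tool x,y [0.0023 0.0004]
```

>>> {"method": "send_rows", "body": {
  "angular": [
    [0, 0, 0.02],
    [0, 0, 0.045],
    [0, 0, 0.07],
    [0, 0, 0.095],
    [0, 0, 0.12],
    [0, 0, 0.145],
    [0, 0, 0.17],
    [0, 0, 0.195],
    [0, 0, 0.22],
    [0, 0, 0.22]
  ],
  "translation": [
    [0, 0, 0],
    [0, 0, 0],
    [0, 0, 0],
    [0, 0, 0],
    [0, 0, 0],
    [0, 0, 0],
    [0, 0, 0],
    [0, 0, 0],
    [0, 0, 0],
    [0, 0, 0]
  ],
  "hand": [1, 1, 1, 1, 1, 1, 1, 1, 1, 1]
}}

```text
time_s: 15.38
eef_pos: [0.5503, -0.0664, 0.0779]
tool_rot: [3.141, 0.0, 2.528]
contact_force: [-1.1, 0.9, 5.5]
width: 0.153
finger_force: 51.9
```

```bash
python3 pin.py k1
```

```text
yaw 144.82937277905333 pos [ 0.5503 -0.0664  0.0779] F [-1.1477  0.8993  5.4516] M [ 0.1827  0.2608 -0.205 ] w 0.15259301623816945 ff 51.9060355424881 q7 1.120505088032866 t 15.3833
green 328 px 317.9268292682927 336 354 z [0.1163 0.1175 0.1185] tool x,y [ 0.0006 -0.0004]
orange 2931 px 317.7755032412146 291 390 z [0.1142 0.1167 0.1182] tool x,y [ 0.0025 -0.0004]
```

>>> {"method": "send_rows", "body": {
  "angular": [
    [0, 0, 0.02],
    [0, 0, 0.04],
    [0, 0, 0.06],
    [0, 0, 0.08],
    [0, 0, 0.08]
  ],
  "translation": [
    [0, 0, 0],
    [0, 0, 0],
    [0, 0, 0],
    [0, 0, 0],
    [0, 0, 0]
  ],
  "hand": [1, 1, 1, 1, 1]
}}

```text
time_s: 15.85
eef_pos: [0.5504, -0.0663, 0.0779]
tool_rot: [3.141, 0.0, 2.277]
contact_force: [-1.2, 1.4, 4.8]
width: 0.154
finger_force: 51.8
```

```bash
python3 pin.py k2
```

```text
yaw 130.4864838887439 pos [ 0.5504 -0.0663  0.0779] F [-1.1915  1.4002  4.8223] M [ 0.25    0.1842 -0.137 ] w 0.15371586069954216 ff 51.8489009141922 q7 0.919554651177497 t 15.85
green 328 px 317.8810975609756 336 354 z [0.1162 0.1175 0.1187] tool x,y [ 0.0003 -0.0006]
orange 2903 px 317.7940062004823 291 390 z [0.1142 0.1167 0.1182] tool x,y [ 0.0021 -0.0006]
```

>>> {"method": "send_rows", "body": {
  "angular": [
    [0, 0, 0.02],
    [0, 0, 0.04],
    [0, 0, 0.06],
    [0, 0, 0.06],
    [0, 0, 0.06]
  ],
  "translation": [
    [0, 0, 0],
    [0, 0, 0],
    [0, 0, 0],
    [0, 0, 0],
    [0, 0, 0]
  ],
  "hand": [1, 1, 1, 1, 1]
}}

```text
time_s: 16.32
eef_pos: [0.5506, -0.0662, 0.0779]
tool_rot: [3.14, -0.0, 2.092]
contact_force: [0.0, 1.7, 5.5]
width: 0.153
finger_force: 51.8
```

```bash
python3 pin.py k3
```

```text
yaw 119.83429398709016 pos [ 0.5506 -0.0662  0.0779] F [0.0015 1.7311 5.5145] M [ 0.3115  0.1326 -0.1149] w 0.1532867001277948 ff 51.80321216583252 q7 0.7709310918824696 t 16.3167
green 328 px 317.8841463414634 336 354 z [0.1163 0.1175 0.1185] tool x,y [ 0.0002 -0.0008]
orange 2891 px 317.85022483569696 291 390 z [0.1142 0.1167 0.1182] tool x,y [ 0.0022 -0.0008]
```

>>> {"method": "send_rows", "body": {
  "angular": [
    [0, 0, 0.02],
    [0, 0, 0.04],
    [0, 0, 0.06],
    [0, 0, 0.06]
  ],
  "translation": [
    [0, 0, 0],
    [0, 0, 0],
    [0, 0, 0],
    [0, 0, 0]
  ],
  "hand": [1, 1, 1, 1]
}}

```text
time_s: 16.7
eef_pos: [0.5507, -0.0661, 0.0779]
tool_rot: [3.14, -0.0, 1.901]
contact_force: [-0.3, 1.5, 4.8]
width: 0.149
finger_force: 51.8
```

```bash
python3 pin.py k4
```

```text
yaw 108.92778292752682 pos [ 0.5507 -0.0661  0.0779] F [-0.3008  1.5191  4.8414] M [ 0.3893  0.0274 -0.0067] w 0.14931942645754845 ff 51.774548292160034 q7 0.6186341371781764 t 16.7
green 366 px 317.8469945355191 336 356 z [0.1173 0.1184 0.1194] tool x,y [ 0.0002 -0.0009]
orange 2852 px 317.8232819074334 291 390 z [0.1141 0.1167 0.1182] tool x,y [ 0.0025 -0.0009]
```

>>> {"method": "send_rows", "body": {
  "angular": [
    [0, 0, 0.02],
    [0, 0, 0.04],
    [0, 0, 0.06],
    [0, 0, 0.06],
    [0, 0, 0.06]
  ],
  "translation": [
    [0, 0, 0],
    [0, 0, 0],
    [0, 0, 0],
    [0, 0, 0],
    [0, 0, 0]
  ],
  "hand": [1, 1, 1, 1, 1]
}}

```text
time_s: 17.17
eef_pos: [0.5509, -0.0661, 0.0779]
tool_rot: [3.14, -0.0, 1.715]
contact_force: [0.3, 1.2, 4.6]
width: 0.153
finger_force: 51.8
```

```bash
python3 pin.py k5
```

```text
yaw 98.26944411951693 pos [ 0.5509 -0.0661  0.0779] F [0.3471 1.1783 4.6108] M [ 0.4806 -0.0257 -0.0324] w 0.15337446796950893 ff 51.7562198638916 q7 0.4706751247893362 t 17.1667
green 417 px 317.76498800959234 336 358 z [0.1178 0.1198 0.1208] tool x,y [ 0.0003 -0.001 ]
orange 2786 px 317.84063173007894 291 390 z [0.1141 0.1167 0.1181] tool x,y [ 0.0029 -0.001 ]
```

>>> {"method": "send_rows", "body": {
  "angular": [
    [0, 0, 0],
    [0, 0, 0],
    [0, 0, 0],
    [0, 0, 0],
    [0, 0, 0],
    [0, 0, 0],
    [0, 0, 0],
    [0, 0, 0],
    [0, 0, 0],
    [0, 0, 0],
    [0, 0, 0],
    [0, 0, 0],
    [0, 0, 0],
    [0, 0, 0],
    [0, 0, 0],
    [0, 0, 0]
  ],
  "translation": [
    [0, 0, 0],
    [0, 0, 0],
    [0, 0, 0],
    [0, 0, 0],
    [0, 0, 0],
    [0, 0, 0],
    [0, 0, 0],
    [0, 0, 0],
    [0, 0, -0.01],
    [0, 0, -0.03],
    [0, 0, -0.06],
    [-0.02, 0, -0.09],
    [-0.05, 0, -0.12],
    [-0.08, 0, -0.14],
    [-0.08, 0, -0.14],
    [-0.08, 0, -0.14]
  ],
  "hand": [0, 0, 0, 0, 0, 0, 0, 0, 0, 0, 0, 0, 0, 0, 0, 0]
}}

```text
time_s: 18.55
eef_pos: [0.562, -0.1488, 0.2196]
tool_rot: [3.138, 0.002, 1.71]
contact_force: [-0.1, 0.6, -0.9]
width: 0.999
finger_force: 0.0
```

```bash
python3 - <<'E'
from h import *
np.set_printoptions(precision=4,suppress=True)
s=observe(); c=camera_params("wrist"); p,d=capture("wrist")
print(s["eef_pos"],s["contact_force"],s["time_s"])
a=np.radians(94.6); u=np.array([np.cos(a),np.sin(a)]); e=np.array([u[1],-u[0]]); o=np.array([.5598,-.1826])-.01*u
v,uu=np.mgrid[0:480,0:640]; ok=d>0; uv=np.c_[uu[ok],v[ok]]
W=world(c,d,uv); H=np.c_[(W[:,:2]-o)@e,(W[:,:2]-o)@u,W[:,2]]
k=(abs(H[:,2]-.0665)<.003)&(abs(H[:,0])<.05)&(H[:,1]>-.12)&(H[:,1]<.06); Q=H[k]
print("rim",len(Q),np.percentile(Q[:,0],[1,99]),np.percentile(Q[:,1],[1,99]),np.linalg.lstsq(np.c_[Q[:,:2],np.ones(len(Q))],Q[:,2],rcond=None)[0])
for sg in (-1,1):
    B=Q[(sg*Q[:,0]>.026)&(abs(Q[:,1]+.03)<.05)]; print(sg,np.polyfit(B[:,1],B[:,0],1) if len(B)>9 else "")
k=(abs(H[:,2]-.047)<.002)&(abs(H[:,0])<.024)&(H[:,1]>.03)&(H[:,1]<.07); print("pad y",np.percentile(H[k][:,1],[2,98]))
hs=cv2.cvtColor(p,cv2.COLOR_RGB2HSV).astype(int)[ok]; W2=W
kn=(np.hypot(H[:,0],H[:,1]-.127)<.024)&(H[:,2]>.11)
g=kn&(hs[:,0]>40)&(hs[:,0]<90)&(hs[:,1]>100); r=kn&((hs[:,0]<4)|(hs[:,0]>172))&(hs[:,1]>150)
for n,m in (("green",g),("red",r),("wing",kn)): print(n,m.sum(),np.percentile(H[m],[2,50,98],axis=0)[:,2] if m.sum() else "")
cv2.imwrite("pics/end.png",cv2.convertScaleAbs(p[:,:,::-1],alpha=1.3))
E
```

```text
[ 0.562  -0.1488  0.2196] [-0.0652  0.6468 -0.9256] 18.55
rim 1864 [-0.0316  0.0312] [-0.0985  0.0426] [0.0004 0.0014 0.0661]
-1 [-0.0034 -0.0299]
1 [-0.004   0.0294]
pad y [0.0418 0.0654]
green 121 [0.1166 0.1199 0.1212]
red 0 
wing 1430 [0.1129 0.1168 0.1204]
```

View pics/end.png

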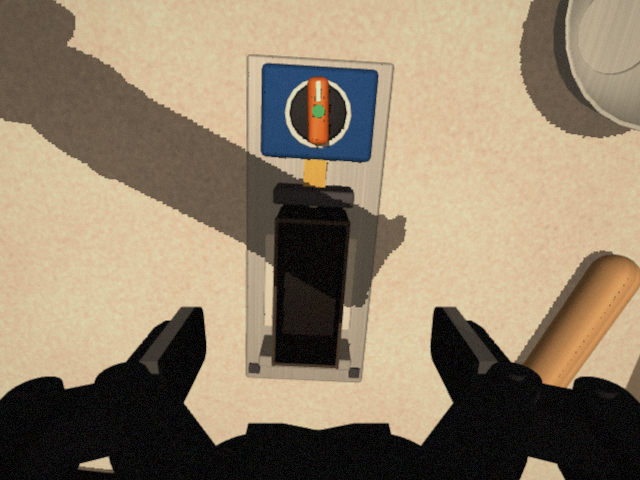

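The tin lies flat between the rails (275-349, 215-365), pressed against the fence by the pad at row 210. The pin at (318,111) is green and about 2.4 mm up, with no red, and the hand is clear of everything. I hand the job in.

```bash
python3 -c "
from cell import *
print(close_job())"
```

```text
the job is handed in; nothing more can be done
None
```

The loaf tin lies flat and clamped in the holder, the slip pin stands about 2.4 mm up in green with no red showing, and the job was handed in at about 18.6 s with the hand clear; no verdict was returned.

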